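Bring a label roll over the jars and hold it ready above the dispenser spindle

TASK

Slide the taller of the two label rolls straight up off its post on the wooden refill stand, carry it over the row of two closed jars, and stop with it hovering upright about one centimetre above the tip of the label dispenser's spindle, lined up so that it could be lowered straight on. Finish still holding it there, motionless: do not lower it on, never let the roll or the gripper touch the dispenser, and leave the jars, the low roll, the cup of sticks and the bell undisturbed.

Things in the scene. Friction and masses are not known exactly. Their poses are not given: they have to be found in the camera images.
- tall_roll: the taller label roll: a white paper ring on a cardboard core, outside diameter 60 mm, bore 30 mm, 52 mm high, 0.10 to 0.21 kg, rigid, loose. Starts upright on one of the stand's two posts (either one). Origin on its axis at the underside, z up along the axis; its yaw means nothing
- low_roll: the low label roll, same paper, outside diameter 60 mm, bore 30 mm but only 26 mm high, on the stand's other post; to be left alone. Origin on its axis at the underside
- roll_stand: fixed wooden refill stand on the counter, left or right of the jars: board 165 mm (its x) by 80 mm (its y), top at 12 mm, with two upright steel posts 18 mm in diameter at x = -45 and +45 mm, y = 0 in its frame; post tips 74 mm above its origin, so a post stands 10 mm out of the tall roll's top. Origin at the centre of the underside, on the counter
- dispenser: fixed label dispenser on the other side of the jars: grey base 130 mm (its x) by 105 mm (its y), top at 14 mm, with a white platter and a single upright steel spindle 18 mm in diameter; a low toothed steel tear plate (up to 45 mm high) along its -x edge and two small pins 48 mm high. Origin at the centre of the underside, on the counter
- spindle_tip (a point): the centre of the top end of the dispenser's spindle, 74 mm above the counter, the highest point of the dispenser; z up
- front_jar: glass jar of grain with a wooden lid on (the lid is fixed to it), 112 mm in diameter, 147 mm high over the lid, loose; the nearer of the two jars that stand in a row between stand and dispenser. Origin at the centre of its underside
- back_jar: the farther jar of the row, same shape and size as the front jar. Origin at the centre of its underside. Behind the jars a fixed wall shelf runs along the whole counter, its front edge at x = 0.66 m from the robot base and its underside 0.51 m above the counter: keep the wrist clear of it
- stick_cup: bystander: steel cup of wooden sticks, 71 x 87 x 145 mm, at the far right of the counter. Origin at the underside
- bell: bystander: counter bell, 74 mm in diameter, 57 mm high, at the far left of the counter. Origin at the centre of the underside
Mind the look-alikes: they are no part of the job. Leave any pink or purple look-alike of the tall_roll alone.

How it is judged:
On the way, in this order (a step that is already met when the one before it is completed fails the run):
1. the tall roll has been slid up clear of its post, held by the fingers and upright (z of tall_roll in the frame of roll_stand above 0.078 m and angle between tall_roll's own z axis and vertical below 0.35 rad and contact force between the fingers and tall_roll above 0.3 N), for 0.05 s.
2. the roll passes over the row of jars, its underside above the lids (height (world z) of tall_roll above 0.149 m and (horizontal distance between tall_roll and front_jar below 0.1 m or horizontal distance between tall_roll and back_jar below 0.1 m)).
At the end, for the whole second after the job is handed in: the fingers hold the tall roll at rest, its underside 3 to 25 mm above the spindle tip, its axis within 6 mm of the spindle's and within 0.1 rad of upright, nothing touching the dispenser; jars, low roll, cup and bell within 15 mm of where they stood and upright (horizontal distance between tall_roll and spindle_tip below 0.006 m and z of tall_roll in the frame of spindle_tip between 0.003 and 0.025 m and angle between tall_roll's own z axis and vertical below 0.1 rad and contact force between the fingers and tall_roll above 0.5 N and contact force between each of tall_roll, the arm, the fingers and dispenser below 0.1 N and linear speed of tall_roll below 0.02 m/s and angular speed of tall_roll below 0.2 rad/s and distance of each of front_jar, back_jar, low_roll, stick_cup, bell from where it was at the start of the episode below 0.015 m and angle between each of front_jar, back_jar, low_roll, stick_cup, bell's own z axis and vertical below 0.15 rad); the arm keeps its last pose, push and grip.
It fails at once if the roll or the robot touches the dispenser (contact force between any of tall_roll, the fingers, the arm and dispenser above 0.5 N).
It fails at once if a jar, the low roll, the cup or the bell is moved more than 15 mm or tipped (distance of any of front_jar, back_jar, low_roll, stick_cup, bell from where it was at the start of the episode above 0.015 m or angle between any of front_jar, back_jar, low_roll, stick_cup, bell's own z axis and vertical above 0.15 rad).
It also fails if it takes over 51 s, if anything falls off the work surface, if the arm or the gripper's body presses on something with over 40 N, if the wrist force passes 120 N, or if a joint passes its speed limit or range.

ROBOT

A 6-joint arm with a two-finger parallel gripper is mounted at the origin on a cart in front of the work surface, level with it; the furniture and walls round the work are solid. World frame = base frame: x ahead of the robot, y to its left, z up, the work surface at z = 0. Lengths are in m, angles in rad, forces in N, time in s.
With the tool pointing down it reaches from about 0.35 to 0.775 m from the base axis. Payload 7.3 kg.
Tool frame: the origin (TCP) lies on the centre line of the jaws, within the pads' length; the fingertips stand ahead of it and the grasp point (between the pads) lies 11 mm behind it (robot.nose_length is the z of the fingertips in the tool frame, in m); z points along the fingers, y is the line along which they close (so a half turn about z gives the same grasp; the last joint's range is limited). The gripper opens to 92 mm and grips with 3 to 60 N. Pads are 19 mm wide; open, the fingers measure 130 mm over their backs; the gripper's body (75 mm by 190 mm) begins 47 mm behind the grasp point.
Start: joints at [1.009, 0.342, 1.524, -0, 1.275, -0.146], TCP at [0.212, 0.48, 0.235] pointing down, gripper open.
Joint ranges: [-2.53, 2.53], [-0.77, 2.02], [0.04, 2.7], [-1, 4.14], [0.28, 2.66], [-3.11, 3.11]. Speed limits (rad/s): [2.57, 2.57, 3.14, 3.14, 3.14, 3.14].

INTERFACE

Orientations are given as [roll, pitch, yaw] about the fixed x, y, z axes, in that order (R = Rz(yaw) Ry(pitch) Rx(roll)).
In Python, from cell import robot, cams gives the robot as it stands. The module is installed in compiled form; this text tells all that it offers.
- The arm moves only by the tool carry_out, never from a script. Its argument "deltas" is a list of rows, each a list of 7 numbers: the shift along the tool's x, y, z in cm, then the turn, a rotation vector about the tool's x, y, z in rad, then the opening, from 0 (shut) to 1 (fully open). A call has exactly 8 rows; each row shifts and turns the commanded pose from where the row before left it, along the tool's axes as they then stand; what a row does not reach is not made up. A row lasts 1/12 s, in which the tool goes at most 41.7 mm and 7.16 degrees, less where a joint would pass 70% of its speed; a pose out of reach is approached as far as the arm can. A call is refused whole if a number of a shift passes 4.17 or a number of a turn 0.125, either way. A call with a gripper value outside its range is refused whole. The fingers move at their own pace and stop on an object; "force" is the grip in N (left out, the last holds). Time passes only in rows, so rows that do not move let the fingers close, or fill a call up. It gives the time, the measured TCP pose, the force, the opening and the grip force at its end, in the units of the state.
- robot.observe(): the state, without advancing time (a new reading comes with each control period).
- cams.read_camera(name): name is "side" or "top"; returns a dict with "image" (420x560x3 uint8, blue, green, red), "depth" (420x560 float32, m along the optical axis (not along the pixel's ray), 0 where there is no reading), "fx", "fy", "cx", "cy" (pixels), "world_to_cam" (4x4, takes a point from world to camera coordinates). Camera axes: x right, y up, looking along -z (the intrinsics and any distortion apply to the point x, -y, -z); pixel columns grow to the right and rows downward; lengths in m; the calibration is good to about 2 mm. A picture is of the moment at which its call begins.
- robot.hand_in(): hands the job in; it is judged then, once.
The state is a dict: "time": time; "qpos": joint angles; "qvel": joint speeds; "joint_efforts": joint torques, N m; "tool_pos": TCP position; "tool_rot": TCP orientation; "contact_force": force on the tool from outside, world axes, zero at the start; "torque": the same for the moment, N m; "opening": finger opening in m; "grip_force": force on a finger pad.
Only numpy, scipy, OpenCV 4.12 (cv2) and the standard library are available. Lean on these libraries where they do the work, as an engineer would, in place of code of your own. Each camera call takes 0.05 s, during which the arm holds its last target. There are 200 camera calls.

## Working session

There is one attempt and no reset: what is moved stays moved. The work goes in short steps, Python scripts to look and compute and a tool call to move; the robot and the scene stay as the last step left them, time stands still between calls to the robot, and variables do not carry over. Pictures are saved under pics/ and viewed, at most 10 in all, crops included, and the job is handed in when it is done.

Besides the shell and the picture viewer there is one more tool, called after ">>>" by a JSON object that holds its "method" and its "body", one argument or row to a line. carry_out: Moves the arm, as the interface text tells. Its arguments: {"type":"object","properties":{"deltas":{"type":"array","items":{"type":"array","items":{"type":"number"}}},"force":{"type":"number"}},"required":["deltas"]}

```bash
mkdir -p pics; cat > h.py <<'E'
import numpy as np, cv2
from cell import robot, cams
def shot(n,f):
    d=cams.read_camera(n); cv2.imwrite(f'pics/{f}.png',d['image']); np.save(f'pics/{f}.npy',d,allow_pickle=True); return d
def load(f): return np.load(f'pics/{f}.npy',allow_pickle=True).item()
def cloud(d):
    z=d['depth']; v,u=np.mgrid[:z.shape[0],:z.shape[1]]
    P=np.stack([(u-d['cx'])/d['fx']*z,-(v-d['cy'])/d['fy']*z,-z],-1)
    M=np.linalg.inv(d['world_to_cam']); W=P@M[:3,:3].T+M[:3,3]; W[z==0]=np.nan; return W
E
python3 - <<'E'
from h import *
for n in('top','side'):
    d=shot(n,n+'0'); print(n,{k:v for k,v in d.items() if k not in('image','depth')})
print(robot.observe(),robot.nose_length)
a=np.vstack([load('top0')['image']]);
E
```

```text
top {'fx': 423.6611012215334, 'fy': 423.6611012215334, 'cx': 269.73382747995834, 'cy': 207.5447387736563, 'world_to_cam': array([[ 0.02556106, -0.99964838, -0.00705255, -0.03481623],
       [ 0.99199996,  0.0244918 ,  0.12383952, -0.48272245],
       [-0.12362325, -0.0101616 ,  0.9922772 , -1.41668422],
       [ 0.        ,  0.        ,  0.        ,  1.        ]])}
side {'fx': 511.4831808486066, 'fy': 511.4831808486066, 'cx': 278.1164059767673, 'cy': 206.64764214673625, 'world_to_cam': array([[ 9.95959279e-01,  8.70159546e-02,  2.22112214e-02,
        -4.70604532e-01],
       [-7.18579305e-02,  6.23808814e-01,  7.78266665e-01,
        -7.99978533e-04],
       [ 5.38660610e-02, -7.76717958e-01,  6.27540963e-01,
        -1.80350912e+00],
       [ 0.00000000e+00,  0.00000000e+00,  0.00000000e+00,
         1.00000000e+00]])}
{'time': 0.1, 'qpos': array([ 1.00899366e+00,  3.42663708e-01,  1.52489206e+00, -2.40256349e-05,
        1.27543304e+00, -1.46009098e-01]), 'qvel': array([-0.00172855, -0.00283306, -0.00506309,  0.00113219, -0.00090675,
        0.00123938]), 'joint_efforts': array([ 2.02054965e-03, -4.32002950e+01, -2.44696480e+01,  7.20975478e-02,
        5.25530765e-02, -6.28480802e-05]), 'tool_pos': array([0.21185804, 0.47997269, 0.2341192 ]), 'tool_rot': array([-3.14020801e+00, -1.80396476e-04,  2.72580597e+00]), 'contact_force': array([0.80320018, 0.36953655, 0.33831406]), 'torque': array([-0.00921881,  0.04339704,  0.00981369]), 'grip_force': 0.0, 'opening': 0.09186232412976657} 0.008
```

View pics/top0.png

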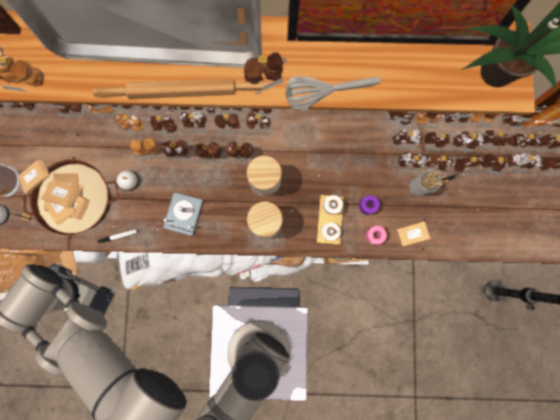

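View pics/side0.png

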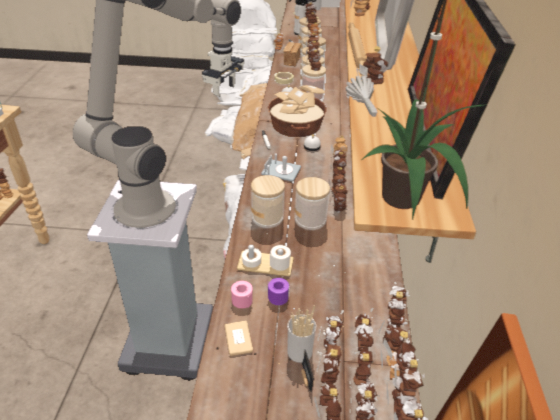

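The top view shows the stand at (331,218) with rolls at (333,204) and (331,231), jars at (264,172) and (265,219), and the dispenser at about (183,213). In the side view the farther roll, at (281,258), looks taller. The pink and purple rings stand on the counter. Next I'll measure the depth and view enlarged crops.

```bash
python3 - <<'E'
from h import *
T=load('top0');S=load('side0');WT=cloud(T);WS=cloud(S)
c=[T['image'][190:250,305:385],T['image'][180:245,150:230],S['image'][235:285,230:300],S['image'][145:195,255:325]]
c=[cv2.resize(x,(400,300),interpolation=cv2.INTER_CUBIC) for x in c]
cv2.imwrite('pics/crops.png',np.vstack([np.hstack(c[:2]),np.hstack(c[2:])]))
A=np.vstack([WT.reshape(-1,3),WS.reshape(-1,3)]); A=A[~np.isnan(A[:,0])]
def box(W,x0,x1,y0,y1,z0,z1):
    W=W.reshape(-1,3); return W[(W[:,0]>x0)&(W[:,0]<x1)&(W[:,1]>y0)&(W[:,1]<y1)&(W[:,2]>z0)&(W[:,2]<z1)]
for p in [(333,204),(331,231),(264,172),(265,219),(183,213),(183,209),(185,200),(127,180),(332,217)]: print(p,WT[p[1],p[0]].round(3))
for p in [(281,258),(251,260),(285,170),(284,160)]: print('s',p,WS[p[1],p[0]].round(3))
for n,W in(('T',WT),('S',WS)):
  for u in [(333,204),(331,231)]:
    q=WT[u[1],u[0]]
    b=box(W,q[0]-.045,q[0]+.045,q[1]-.045,q[1]+.045,.02,.1)
    print(n,u,np.histogram(b[:,2],np.arange(.02,.1,.006))[0])
    for lo,hi in((.032,.045),(.058,.07),(.07,.09)):
      t=b[(b[:,2]>lo)&(b[:,2]<hi)]
      if len(t): print(lo,len(t),t.mean(0).round(4),t.min(0).round(3),t.max(0).round(3))
E
```

```text
(333, 204) [ 0.495 -0.232  0.075]
(331, 231) [ 0.405 -0.226  0.074]
(264, 172) [ 0.583 -0.003  0.142]
(265, 219) [ 0.433 -0.01   0.142]
(183, 213) [0.459 0.276 0.016]
(183, 209) [0.468 0.268 0.054]
(185, 200) [0.505 0.272 0.013]
(127, 180) [0.565 0.468 0.043]
(332, 217) [ 0.458 -0.238  0.012]
s (281, 258) [ 0.503 -0.262  0.059]
s (251, 260) [ 0.411 -0.255  0.034]
s (285, 170) [0.476 0.261 0.017]
s (284, 160) [0.47  0.266 0.059]
T (333, 204) [  8   8  12   8  13  11  90 104  17   4   0   0   0]
0.032 22 [ 0.4923 -0.2253  0.0376] [ 0.469 -0.248  0.032] [ 0.513 -0.203  0.045]
0.058 189 [ 0.497  -0.2324  0.0629] [ 0.469 -0.261  0.058] [ 0.527 -0.204  0.07 ]
0.07 13 [ 0.4975 -0.2348  0.0729] [ 0.492 -0.252  0.071] [ 0.506 -0.229  0.076]
T (331, 231) [  8  21 128  51   3   3   0   3  12   6   0   0   0]
0.032 180 [ 0.4079 -0.2282  0.0366] [ 0.378 -0.259  0.032] [ 0.435 -0.198  0.045]
0.058 9 [ 0.4035 -0.2248  0.0683] [ 0.399 -0.234  0.065] [ 0.412 -0.22   0.07 ]
0.07 12 [ 0.407  -0.2279  0.0737] [ 0.402 -0.233  0.071] [ 0.412 -0.223  0.077]
S (333, 204) [ 27  30  28  34  26  38  83 129  17   3   0   0   0]
0.032 68 [ 0.5001 -0.2596  0.0388] [ 0.469 -0.273  0.032] [ 0.529 -0.224  0.045]
0.058 209 [ 0.4995 -0.2416  0.0633] [ 0.468 -0.27   0.058] [ 0.528 -0.207  0.069]
0.07 11 [ 0.4983 -0.2423  0.0729] [ 0.492 -0.248  0.07 ] [ 0.504 -0.238  0.075]
S (331, 231) [ 37  34 123  53  11   5   8   7  11   5   0   0   0]
0.032 180 [ 0.4104 -0.2387  0.0368] [ 0.38  -0.266  0.032] [ 0.44  -0.2    0.045]
0.058 18 [ 0.4087 -0.2365  0.0648] [ 0.403 -0.242  0.059] [ 0.415 -0.223  0.07 ]
0.07 10 [ 0.4084 -0.2369  0.0737] [ 0.403 -0.244  0.07 ] [ 0.415 -0.232  0.078]
```

View pics/crops.png

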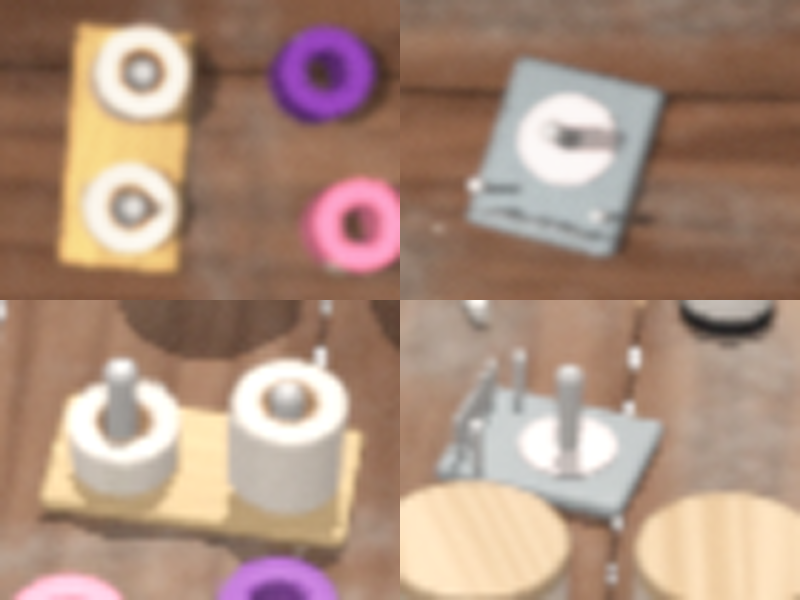

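The tall roll is the farther one: crop top-left (142,73), bottom-left (289,402). The spindle tip is at crop top-right (548,130) and bottom-right (570,372). I'll cast rays through these from both cameras.

```bash
cat >> h.py <<'E'
def ray(d,u,v,z):
    M=np.linalg.inv(d['world_to_cam']); r=M[:3,:3]@np.array([(u-d['cx'])/d['fx'],-(v-d['cy'])/d['fy'],-1]); o=M[:3,3]
    return (o+r*(z-o[2])/r[2])[:2].round(4)
def seg(d,W,c,z0,z1,r):
    m=(np.hypot(W[...,0]-c[0],W[...,1]-c[1])<r)&(W[...,2]>z0)&(W[...,2]<z1); v,u=np.nonzero(m); return u,v
E
python3 - <<'E'
from h import *
T=load('top0');S=load('side0')
tc=lambda X,Y:(305+(X+.5)/5-.5,190+(Y+.5)/5-.5)
td=lambda X,Y:(150+(X-400+.5)/5-.5,180+(Y+.5)*65/300-.5)
sc=lambda X,Y:(230+(X+.5)*70/400-.5,235+(Y-300+.5)/6-.5)
sd=lambda X,Y:(255+(X-400+.5)*70/400-.5,145+(Y-300+.5)/6-.5)
print('roll',ray(T,*tc(142,73),.064),ray(S,*sc(289,402),.064))
print('post',ray(T,*tc(141,71),.074),ray(S,*sc(289,390),.074))
print('low',ray(T,*tc(131,208),.038),ray(S,*sc(125,428),.038))
print('lowpost',ray(S,*sc(121,369),.074))
print('spindle',ray(T,*td(548,130),.074),ray(S,*sd(570,372),.074))
print('platter',ray(T,*td(567,139),.017),ray(S,*sd(568,445),.017))
for n,d in(('T',T),('S',S)):
    W=cloud(d); 
    for c in((.583,-.003),(.433,-.01)):
        q=W[(np.hypot(W[...,0]-c[0],W[...,1]-c[1])<.09)&(W[...,2]>.138)&(W[...,2]<.16)]; print(n,'jar',q.mean(0),q.min(0),q.max(0))
E
```

```text
roll [ 0.4956 -0.2335] [ 0.4982 -0.2395]
post [ 0.4956 -0.2315] [ 0.4981 -0.2413]
low [ 0.4072 -0.2304] [ 0.4106 -0.2413]
lowpost [ 0.4081 -0.2358]
spindle [0.4698 0.2768] [0.4712 0.2676]
platter [0.4701 0.2762] [0.4714 0.2691]
T jar [ 0.58148989 -0.00075597  0.14524934] [ 0.52793113 -0.05388534  0.1383156 ] [0.63560732 0.05188912 0.15323696]
T jar [ 0.43349109 -0.00696477  0.1453306 ] [ 0.37915564 -0.06036348  0.13812378] [0.4868416  0.04715587 0.15408105]
S jar [ 0.58416903 -0.01136025  0.14521305] [ 0.5316602  -0.06371371  0.13810308] [0.63735986 0.04933386 0.15374576]
S jar [ 0.43679868 -0.01748057  0.14531656] [ 0.38297049 -0.07027791  0.13829595] [0.49052955 0.0485703  0.15294506]
```

>>> {"method": "carry_out", "body": {
  "deltas": [
    [0,0,0,0,0,-0.104,1],
    [0,0,0,0,0,-0.104,1],
    [0,0,0,0,0,-0.104,1],
    [0,0,0,0,0,-0.104,1],
    [-3,-3,0,0,0,0,1],
    [-3,-3,0,0,0,0,1],
    [-3,-3,0,0,0,0,1],
    [-3,-3,0,0,0,0,1]
  ],
  "force": 25
}}

```text
time: 0.77
tool_pos: [0.3305, 0.3611, 0.2344]
tool_rot: [-3.141, -0.0, -3.14]
contact_force: [0.6, 0.8, -0.3]
opening: 0.092
grip_force: 0.0
```

>>> {"method": "carry_out", "body": {
  "deltas": [
    [-2,-3.5,0,0,0,0,1],
    [-2,-3.5,0,0,0,0,1],
    [-2,-3.5,0,0,0,0,1],
    [-2,-3.5,0,0,0,0,1],
    [-2,-3.5,0,0,0,0,1],
    [-2,-3.5,0,0,0,0,1],
    [-1,-3.5,0,0,0,0,1],
    [-1,-3.5,0,0,0,0,1]
  ]
}}

```text
time: 1.43
tool_pos: [0.4703, 0.0805, 0.2344]
tool_rot: [3.141, -0.001, 3.141]
contact_force: [0.6, 0.1, 0.0]
opening: 0.0917
grip_force: 0.0
```

>>> {"method": "carry_out", "body": {
  "deltas": [
    [-1,-4,0,0,0,0,1],
    [-1,-4,0,0,0,0,1],
    [0,-4,0,0,0,0,1],
    [0,-4,0,0,0,0,1],
    [0,-4,0,0,0,0,1],
    [0,-4,0,0,0,0,1],
    [0,-4,0,0,0,0,1],
    [0,-2,0,0,0,0,1]
  ]
}}

```text
time: 2.1
tool_pos: [0.4894, -0.2217, 0.2342]
tool_rot: [-3.141, -0.001, 3.139]
contact_force: [-0.6, 0.4, 0.3]
opening: 0.0918
grip_force: 0.0
```

```bash
python3 - <<'E'
from h import *
s=robot.observe();print(s['tool_pos'],s['tool_rot'],s['qpos'],s['contact_force'])
E
```

```text
[ 0.48940005 -0.22168473  0.23419109] [-3.14064570e+00 -5.34067353e-04  3.13903588e+00] [-5.67374679e-01  3.64987899e-01  1.49118455e+00 -1.13152783e-03
  1.28536462e+00 -2.13529591e+00] [-0.61669696  0.36772313  0.26581062]
```

>>> {"method": "carry_out", "body": {
  "deltas": [
    [-0.4,-0.7,0,0,0,0,1],
    [-0.4,-0.7,0,0,0,0,1],
    [0,0,3,0,0,0,1],
    [0,0,3,0,0,0,1],
    [0,0,3,0,0,0,1],
    [0,0,2,0,0,0,1],
    [0,0,0,0,0,0,1],
    [0,0,0,0,0,0,1]
  ]
}}

```text
time: 2.77
tool_pos: [0.4981, -0.2301, 0.1243]
tool_rot: [3.14, -0.002, -3.14]
contact_force: [1.2, -0.7, -0.2]
opening: 0.0915
grip_force: 0.0
```

```bash
python3 - <<'E'
from h import *
T=shot('top','top1');S=shot('side','side1')
print(robot.observe()['tool_pos'])
f=lambda im,a,b:cv2.resize(im[b-50:b+50,a-65:a+65],(400,308),interpolation=cv2.INTER_CUBIC)
cv2.imwrite('pics/c1.png',np.hstack([f(T['image'],333,205),f(S['image'],280,245)]))
E
```

```text
[ 0.49922136 -0.23129688  0.12627593]
```

View pics/c1.png

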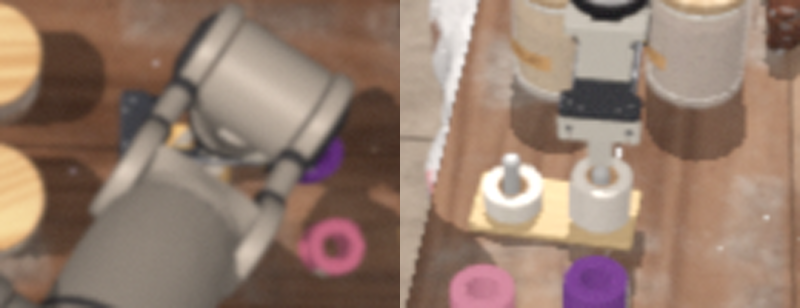

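The side crop shows the near finger at (602,160), directly above the tall roll's axis at about (601,180). The arm hides the top view. I'll check the gripper's y in the side camera's depth.

```bash
python3 - <<'E'
from h import *
S=load('side1');W=cloud(S).reshape(-1,3)
q=W[(abs(W[:,0]-.498)<.06)&(abs(W[:,1]+.235)<.12)&(W[:,2]>.095)&(W[:,2]<.35)]
for lo in np.arange(.1,.3,.02):
    t=q[(q[:,2]>=lo)&(q[:,2]<lo+.02)]
    if len(t): print(round(lo,2),len(t),np.percentile(t[:,0],[2,50,98]).round(3),np.percentile(t[:,1],[2,50,98]).round(3))
s=robot.observe();print(s['tool_pos'],s['tool_rot'],s['qvel'].round(4))
E
```

```text
0.12 21 [0.489 0.501 0.51 ] [-0.298 -0.294 -0.285]
0.14 37 [0.492 0.5   0.511] [-0.3   -0.296 -0.283]
0.16 5 [0.496 0.5   0.509] [-0.311 -0.298 -0.297]
0.18 139 [0.465 0.504 0.535] [-0.322 -0.318 -0.183]
0.2 145 [0.466 0.512 0.536] [-0.329 -0.324 -0.164]
0.22 380 [0.467 0.501 0.535] [-0.329 -0.302 -0.248]
0.24 95 [0.476 0.5   0.522] [-0.286 -0.282 -0.248]
0.26 148 [0.466 0.501 0.535] [-0.287 -0.281 -0.241]
0.28 285 [0.465 0.502 0.536] [-0.283 -0.265 -0.234]
[ 0.49922136 -0.23129688  0.12627593] [-3.14042341e+00  2.23928279e-03 -3.14028210e+00] [-0.0069 -0.0124 -0.0064 -0.0003 -0.004  -0.004 ]
```

>>> {"method": "carry_out", "body": {
  "deltas": [
    [0.1,-0.4,0,0,0,0,1],
    [0.1,-0.3,0,0,0,0,1],
    [0,0,0,0,0,0,1],
    [0,0,1,0,0,0,1],
    [0,0,1,0,0,0,1],
    [0,0,1,0,0,0,1],
    [0,0,0,0,0,0,1],
    [0,0,0,0,0,0,1]
  ]
}}

```text
time: 3.53
tool_pos: [0.4954, -0.238, 0.0935]
tool_rot: [3.14, -0.002, -3.141]
contact_force: [0.1, 0.2, 1.2]
opening: 0.0918
grip_force: 0.0
```

```bash
python3 - <<'E'
from h import *
s=robot.observe();print(s['tool_pos'],s['tool_rot'])
E
```

```text
[ 0.49542243 -0.23804477  0.09345106] [ 3.14003768e+00 -2.17054870e-03 -3.14136310e+00]
```

>>> {"method": "carry_out", "body": {
  "deltas": [
    [-0.1,0,1,0,0,0,1],
    [0,0,1,0,0,0,1],
    [0,0,1,0,0,0,1],
    [0,0,1,0,0,0,1],
    [0,0,1,0,0,0,1],
    [0,0,0.9,0,0,0,1],
    [0,0,0,0,0,0,1],
    [0,0,0,0,0,0,1]
  ]
}}

```text
time: 4.2
tool_pos: [0.4967, -0.2383, 0.035]
tool_rot: [3.141, -0.001, -3.141]
contact_force: [-0.2, 0.1, 0.5]
opening: 0.0918
grip_force: 0.0
```

>>> {"method": "carry_out", "body": {
  "deltas": [
    [0,0,0,0,0,0,0.5],
    [0,0,0,0,0,0,0.5],
    [0,0,0,0,0,0,0.5],
    [0,0,0,0,0,0,0.5],
    [0,0,0,0,0,0,0.5],
    [0,0,0,0,0,0,0.5],
    [0,0,0,0,0,0,0.5],
    [0,0,0,0,0,0,0.5]
  ],
  "force": 25
}}

```text
time: 4.87
tool_pos: [0.4971, -0.2384, 0.036]
tool_rot: [3.142, 0.0, -3.141]
contact_force: [-0.6, 1.2, 3.1]
opening: 0.0604
grip_force: 25.0
```

>>> {"method": "carry_out", "body": {
  "deltas": [
    [0,0,-0.5,0,0,0,0.4],
    [0,0,-1,0,0,0,0.4],
    [0,0,-1,0,0,0,0.4],
    [0,0,-1,0,0,0,0.4],
    [0,0,-1.5,0,0,0,0.4],
    [0,0,-1.5,0,0,0,0.4],
    [0,0,-1.5,0,0,0,0.4],
    [0,0,-1.5,0,0,0,0.4]
  ]
}}

```text
time: 5.53
tool_pos: [0.4972, -0.2386, 0.1326]
tool_rot: [-3.141, 0.001, -3.141]
contact_force: [-0.1, -0.4, -0.1]
opening: 0.0599
grip_force: 25.0
```

>>> {"method": "carry_out", "body": {
  "deltas": [
    [0,0,-1.5,0,0,0,0.4],
    [0,0,-1.5,0,0,0,0.4],
    [0,0,-1.5,0,0,0,0.4],
    [0,0,-1.5,0,0,0,0.4],
    [0,0,-1.5,0,0,0,0.4],
    [0,0,-1,0,0,0,0.4],
    [0,0,-0.5,0,0,0,0.4],
    [0,0,0,0,0,0,0.4]
  ]
}}

```text
time: 6.2
tool_pos: [0.4974, -0.2387, 0.2222]
tool_rot: [-3.14, 0.002, -3.141]
contact_force: [0.2, -0.2, -1.0]
opening: 0.0602
grip_force: 25.0
```

```bash
python3 - <<'E'
from h import *
S=shot('side','side2');s=robot.observe();print(s['tool_pos'],s['tool_rot'],s['contact_force'])
cv2.imwrite('pics/c2.png',cv2.resize(S['image'][140:300,190:390],(750,600),interpolation=cv2.INTER_CUBIC))
E
```

```text
[ 0.4970392  -0.23850397  0.22105708] [-3.14125218e+00  6.62212059e-04 -3.14138762e+00] [-0.65154322  0.65634467 -2.0284657 ]
```

View pics/c2.png

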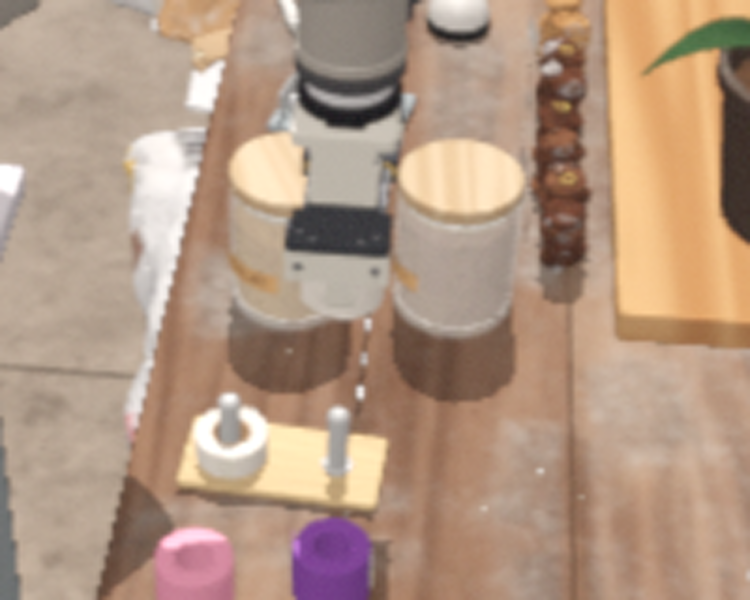

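The side view shows the roll held at about (345,290), the bare post at (337,440) and the low roll undisturbed at (230,440). Now I'll carry it over the jars.

>>> {"method": "carry_out", "body": {
  "deltas": [
    [0,1,0,0,0,0,0.4],
    [0,2,0,0,0,0,0.4],
    [0,3,0,0,0,0,0.4],
    [0,3,0,0,0,0,0.4],
    [0,3,0,0,0,0,0.4],
    [0,3,0,0,0,0,0.4],
    [0.3,3,0,0,0,0,0.4],
    [0.3,3,0,0,0,0,0.4]
  ]
}}

```text
time: 6.92
tool_pos: [0.49, -0.0264, 0.2197]
tool_rot: [3.141, -0.002, -3.141]
contact_force: [0.3, 0.5, -0.9]
opening: 0.0606
grip_force: 25.0
```

>>> {"method": "carry_out", "body": {
  "deltas": [
    [0.3,3,0,0,0,0,0.4],
    [0.3,3,0,0,0,0,0.4],
    [0.3,3,0,0,0,0,0.4],
    [0.3,3,0,0,0,0,0.4],
    [0.3,3,0,0,0,0,0.4],
    [0.3,3,0,0,0,0,0.4],
    [0.3,3,0,0,0,0,0.4],
    [0,3,0,0,0,0,0.4]
  ]
}}

```text
time: 7.58
tool_pos: [0.4682, 0.2133, 0.2198]
tool_rot: [-3.141, -0.002, -3.141]
contact_force: [1.0, -0.0, -0.8]
opening: 0.0603
grip_force: 25.0
```

>>> {"method": "carry_out", "body": {
  "deltas": [
    [0,2,0,0,0,0,0.4],
    [0,2,0,0,0,0,0.4],
    [0,1,0,0,0,0,0.4],
    [0,0.6,0,0,0,0,0.4],
    [0,0,0,0,0,0,0.4],
    [0,0,0,0,0,0,0.4],
    [0,0,0,0,0,0,0.4],
    [0,0,0,0,0,0,0.4]
  ]
}}

```text
time: 8.25
tool_pos: [0.4701, 0.2665, 0.2208]
tool_rot: [-3.141, -0.0, 3.14]
contact_force: [0.1, -0.3, -1.6]
opening: 0.0603
grip_force: 25.0
```

```bash
python3 - <<'E'
from h import *
T=shot('top','top3');S=shot('side','side3');s=robot.observe();print(s['tool_pos'],s['tool_rot'],s['contact_force'],s['grip_force'])
W=cloud(S)
p=s['tool_pos']
for lo in np.arange(.16,.27,.01):
    m=(np.hypot(W[...,0]-p[0],W[...,1]-p[1])<.075)&(W[...,2]>lo)&(W[...,2]<lo+.01);t=W[m]
    if len(t): print(round(lo,2),len(t),np.percentile(t[:,0],[2,50,98]).round(3),np.percentile(t[:,1],[2,50,98]).round(3))
cv2.imwrite('pics/c3.png',np.hstack([cv2.resize(T['image'][160:260,120:250],(400,308),interpolation=cv2.INTER_CUBIC),cv2.resize(S['image'][100:200,220:350],(400,308),interpolation=cv2.INTER_CUBIC)]))
E
```

```text
[0.47013527 0.26673261 0.22086547] [3.14158427e+00 1.76988447e-04 3.14059088e+00] [-0.30144228 -0.27853197 -1.4750712 ] 24.99978168401867
0.19 17 [0.447 0.465 0.499] [0.238 0.243 0.254]
0.2 35 [0.442 0.472 0.5  ] [0.234 0.242 0.258]
0.21 31 [0.441 0.472 0.502] [0.226 0.243 0.262]
0.22 43 [0.441 0.476 0.502] [0.213 0.239 0.26 ]
0.23 32 [0.444 0.475 0.497] [0.212 0.238 0.252]
0.24 23 [0.455 0.472 0.494] [0.212 0.22  0.243]
0.25 12 [0.462 0.474 0.483] [0.212 0.217 0.22 ]
```

View pics/c3.png

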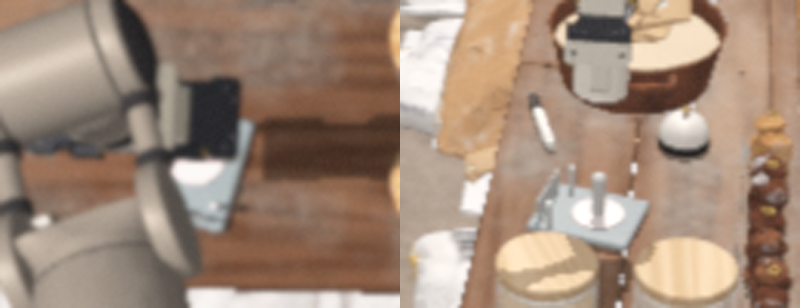

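The side crop shows the held roll at about (597,85), with the bare spindle below it: tip at (598,175), platter at (597,213). I'll refine the spindle axis by fitting cylinders to the depth points.

```bash
python3 - <<'E'
from h import *
from scipy.optimize import least_squares
def fit(P,r):
    f=lambda c:np.hypot(P[:,0]-c[0],P[:,1]-c[1])-r
    o=least_squares(f,P[:,:2].mean(0)+[0,.005],loss='soft_l1',f_scale=.001); return o.x.round(4),len(P),np.abs(o.fun).mean().round(4)
def sel(W,c,z0,z1,rad): return W[(np.hypot(W[...,0]-c[0],W[...,1]-c[1])<rad)&(W[...,2]>z0)&(W[...,2]<z1)]
for f in('side0','side1','side2','side3'):
    W=cloud(load(f)); print(f,'spindle',fit(sel(W,(.471,.27),.024,.07,.018),.009))
    print('  low',fit(sel(W,(.409,-.237),.018,.034,.04),.03))
    if f in('side0','side1'): print('  tall',fit(sel(W,(.498,-.238),.02,.058,.04),.03))
    if f=='side2': print('  post',fit(sel(W,(.498,-.238),.024,.07,.018),.009),'held',fit(sel(W,(.497,-.2385),.2,.21,.04),.03))
    if f=='side3': print('  held',fit(sel(W,(.47,.2667),.2,.21,.04),.03))
# platter ellipse
for f,c in(('top0',(183,208)),('side0',(284,168)),('side3',(284,168))):
    d=load(f);u0,v0=c[0]-25,c[1]-20
    im=cv2.resize(d['image'][v0:v0+40,u0:u0+50],None,fx=10,fy=10,interpolation=cv2.INTER_CUBIC)
    g=im.min(2); m=(g>185).astype(np.uint8)
    n,l,st,ce=cv2.connectedComponentsWithStats(m)
    for i in range(1,n):
        if st[i,4]>2000:
            k=max(cv2.findContours((l==i).astype(np.uint8),0,1)[0],key=len); (x,y),ax,an=cv2.fitEllipse(cv2.convexHull(k))
            U=(u0+(x+.5)/10-.5,v0+(y+.5)/10-.5); print(f,'plat',U,ax,an,ray(d,*U,.017))
E
```

```text
side0 spindle (array([0.4739, 0.2729]), 46, np.float64(0.0025))
  low (array([ 0.4092, -0.2327]), 109, np.float64(0.0048))
  tall (array([ 0.4982, -0.2374]), 195, np.float64(0.0022))<stdin>:5: RuntimeWarning: Mean of empty slice.
  ret = um.true_divide(
Traceback (most recent call last):
ValueError: Initial guess is outside of provided bounds
```

```bash
python3 - <<'E'
from h import *
from scipy.optimize import least_squares
def fit(P,r):
    if len(P)<8: return None
    f=lambda c:np.hypot(P[:,0]-c[0],P[:,1]-c[1])-r
    o=least_squares(f,P[:,:2].mean(0)+[0,.005],loss='soft_l1',f_scale=.001); return o.x.round(4),len(P),np.abs(o.fun).mean().round(4)
def sel(W,c,z0,z1,rad): return W[(np.hypot(W[...,0]-c[0],W[...,1]-c[1])<rad)&(W[...,2]>z0)&(W[...,2]<z1)]
for f in('side0','side2','side3'):
    W=cloud(load(f)); print(f,'spindle',fit(sel(W,(.471,.27),.024,.07,.018),.009))
    if f=='side2': print('  post',fit(sel(W,(.498,-.238),.024,.07,.018),.009),'held',fit(sel(W,(.497,-.2385),.2,.23,.04),.03))
    if f=='side3': print('  held',fit(sel(W,(.47,.2667),.2,.23,.04),.03))
for f,c in(('top0',(183,208)),('side0',(284,168)),('side3',(284,168))):
    d=load(f);u0,v0=c[0]-25,c[1]-20
    im=cv2.resize(d['image'][v0:v0+40,u0:u0+50],None,fx=10,fy=10,interpolation=cv2.INTER_CUBIC)
    for th in(185,205,220):
      n,l,st,ce=cv2.connectedComponentsWithStats((im.min(2)>th).astype(np.uint8))
      for i in range(1,n):
        if st[i,4]>2500:
            k=max(cv2.findContours((l==i).astype(np.uint8),0,1)[0],key=len); (x,y),ax,an=cv2.fitEllipse(cv2.convexHull(k))
            U=(u0+(x+.5)/10-.5,v0+(y+.5)/10-.5); print(f,th,'plat',np.round(U,2),np.round(ax,1),round(an),ray(d,*U,.017))
d=load('side3')
cv2.imwrite('pics/c4.png',np.hstack([cv2.resize(load(f)['image'][145:190,a-25:a+25],(400,360),interpolation=cv2.INTER_LANCZOS4) for f,a in(('side0',284),('side3',284))]))
E
```

```text
side0 spindle (array([0.4739, 0.2729]), 46, np.float64(0.0025))
side2 spindle None
  post (array([ 0.4981, -0.2368]), 62, np.float64(0.0019)) held (array([ 0.4981, -0.2403]), 112, np.float64(0.0015))
side3 spindle (array([0.4723, 0.2687]), 43, np.float64(0.0024))
  held (array([0.4713, 0.2652]), 94, np.float64(0.0026))
top0 185 plat [182.48 210.93] [215.6 243.7] 19 [0.4659 0.2778]
top0 205 plat [182.82 209.88] [200.1 205.5] 41 [0.4695 0.2768]
top0 220 plat [182.83 209.86] [188.5 195.2] 43 [0.4696 0.2768]
side0 185 plat [282.55 168.93] [287.1 376.2] 34 [0.466  0.2673]
side0 185 plat [262.95 186.9 ] [ 87.6 221. ] 163 [0.4036 0.1431]
side0 205 plat [276.64 169.26] [128.6 144.2] 41 [0.4435 0.2623]
side0 205 plat [289.07 169.03] [ 80.3 113.3] 176 [0.4911 0.2696]
side0 220 plat [279.32 168.37] [80.  90.5] 167 [0.4532 0.2696]
side0 220 plat [288.7  168.65] [74.3 91.7] 14 [0.4895 0.272 ]
side3 185 plat [283.06 168.57] [224.  328.2] 94 [0.4677 0.2699]
side3 185 plat [261.2  181.97] [107.5 121.7] 94 [0.3937 0.1728]
side3 205 plat [278.69 168.56] [ 94.9 114.5] 177 [0.451 0.268]
side3 205 plat [288.82 168.7 ] [ 85.4 104.1] 1 [0.4899 0.2717]
side3 220 plat [279.27 168.31] [78.3 89.4] 172 [0.453 0.27 ]
side3 220 plat [288.69 168.69] [74.  91.6] 13 [0.4894 0.2717]
```

View pics/c4.png

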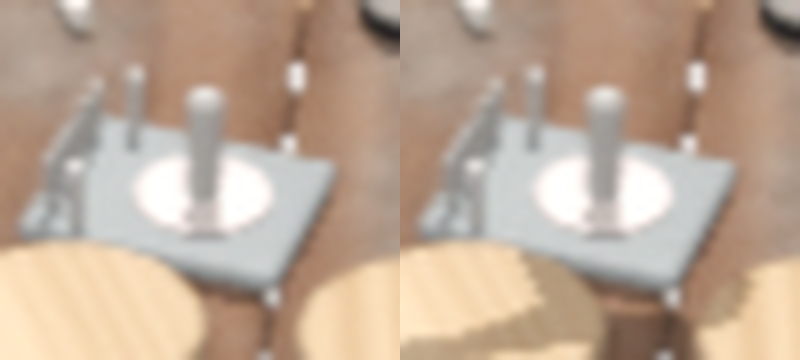

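The crop puts the platter centre at (203,195) and the tip centre at (206,99). All the estimates agree on the spindle at about (0.470, 0.2695), so I need +3 mm in y. I'll lower part way and then check.

>>> {"method": "carry_out", "body": {
  "deltas": [
    [0,0.3,0,0,0,0,0.4],
    [0,0,1,0,0,0,0.4],
    [0,0,2,0,0,0,0.4],
    [0,0,2,0,0,0,0.4],
    [0,0,2,0,0,0,0.4],
    [0,0,1,0,0,0,0.4],
    [0,0,0.5,0,0,0,0.4],
    [0,0,0,0,0,0,0.4]
  ]
}}

```text
time: 9.02
tool_pos: [0.4695, 0.2703, 0.1346]
tool_rot: [-3.141, -0.002, -3.141]
contact_force: [0.4, -0.2, -0.4]
opening: 0.06
grip_force: 25.0
```

```bash
python3 - <<'E'
from h import *
T=shot('top','top5');S=shot('side','side5');s=robot.observe();print(s['tool_pos'],s['tool_rot'],s['contact_force'],s['grip_force'])
cv2.imwrite('pics/c5.png',np.hstack([cv2.resize(x[b-28:b+32,a-40:a+40],(400,300),interpolation=cv2.INTER_LANCZOS4) for x,a,b in((T['image'],183,208),(S['image'],284,150))]))
# predicted pixels of roll's underside centre (underside=tcp-.0235) and spindle tip in side cam
for p in([*s['tool_pos'][:2],s['tool_pos'][2]-.0235],[.470,.2695,.074]):
    c=S['world_to_cam']@[*p,1]; print(S['cx']+S['fx']*c[0]/-c[2],S['cy']-S['fy']*c[1]/-c[2])
E
```

```text
[0.47045402 0.27071752 0.13638362] [ 3.14104214e+00  1.17916270e-03 -3.14138039e+00] [-0.35486166  0.54578821 -1.14389027] 24.99978242442012
284.5212930800014 147.4003765821168
284.06917267161793 156.28270978175289
```

View pics/c5.png

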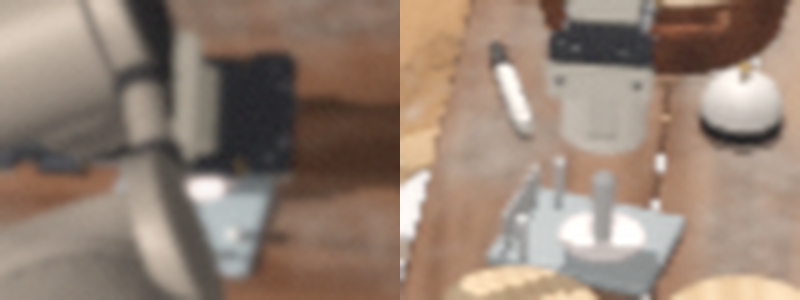

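In the side crop the held roll's centre column is 604 and the spindle's is 603, so x is aligned. For y, I'll measure the edges at sub-pixel level, using the roll at known TCP poses as the reference.

```bash
python3 - <<'E'
from h import *
def px(d,p):
    c=d['world_to_cam']@[*p,1]; return np.array([d['cx']+d['fx']*c[0]/-c[2],d['cy']-d['fy']*c[1]/-c[2]])
def edges(d,u,v0,v1):
    g=d['image'].astype(float)[v0:v1,u].mean(1); return g.round(0).astype(int)
for f,p in(('side2',(.497,-.2385,.221)),('side3',(.4701,.2667,.2208)),('side5',(.4700,.2705,.1355))):
    d=load(f); q=px(d,(p[0],p[1]-.03,p[2]-.0235)); u=int(round(q[0])); v=int(round(q[1]))
    print(f,'rim pred',q.round(2),v-6,[edges(d,u+k,v-6,v+7).tolist() for k in(-2,0,2)])
d=load('side0');q=px(d,(.470,.2695,.074));print('tip pred',q,'back rim',px(d,(.470,.2785,.074)),'u284/285',150,edges(d,284,150,164),edges(d,285,150,164))
print('platter pred',px(d,(.470,.2695,.017)))
for u in(278,279,280,288,289,290): print(u,158,edges(d,u,158,180))
d=load('side2');q=px(d,(.4955,-.235,.074));print('post',q);u=int(round(q[0]))
for k in(-1,0,1):print(u+k,int(q[1])-7,edges(d,u+k,int(q[1])-7,int(q[1])+6))
d=load('side0')
for v in(160,162,164): print('row',v,278,d['image'][v,276:294].astype(int).mean(1).round(0))
E
```

```text
side2 rim pred [280.03 224.46] 218 [[176, 177, 176, 173, 186, 189, 165, 123, 101, 95, 95, 94, 95], [177, 177, 176, 172, 184, 190, 183, 129, 94, 90, 88, 88, 90], [176, 174, 174, 170, 183, 187, 185, 128, 89, 81, 80, 81, 81]]
side3 rim pred [284.4  132.46] 126 [[175, 173, 166, 159, 179, 185, 178, 115, 101, 147, 156, 160, 167], [171, 170, 167, 156, 176, 185, 183, 118, 82, 133, 158, 161, 167], [170, 170, 168, 158, 170, 180, 177, 113, 69, 91, 150, 160, 164]]
side5 rim pred [283.76 151.95] 146 [[171, 173, 166, 164, 180, 185, 167, 152, 148, 146, 149, 160, 156], [172, 171, 167, 163, 180, 184, 175, 156, 148, 150, 170, 179, 175], [170, 169, 164, 159, 175, 178, 174, 155, 148, 146, 152, 156, 155]]
tip pred [284.06917267 156.28270978] back rim [284.25343309 154.9893603 ] u284/285 150 [150 149 148 149 147 164 224 214 188 163 159 156 159 157] [150 148 149 151 149 161 212 207 183 159 153 152 153 154]
platter pred [283.63389041 168.67189501]
278 158 [134 138 158 199 207 207 211 236 253 255 255 255 255 253 231 208 206 207
 191 188 212 218]
279 158 [141 144 154 193 205 206 216 247 254 255 255 254 255 25
[... 265 characters left out ...]
3 208 235 252 255 255 255 255 254 246 205 202 206
 206 206 200 168]
290 158 [135 133 130 130 137 181 201 219 248 254 255 255 255 253 224 203 204 205
 206 207 205 178]
post [279.46733077 248.08866167]
278 241 [117 139 142 141 143 143 143 162 208 211 195 171 162]
279 241 [125 133 132 132 132 134 138 183 237 233 209 181 164]
280 241 [119 124 122 124 126 126 137 184 244 241 212 180 163]
row 160 278 [158. 163. 158. 154. 151. 149. 151. 158. 159. 153. 147. 141. 139. 134.
 130. 123. 122. 117.]
row 162 278 [180. 203. 207. 205. 203. 196. 177. 159. 159. 153. 151. 156. 153. 144.
 137. 129. 121. 128.]
row 164 278 [202. 208. 211. 216. 225. 223. 198. 163. 157. 156. 186. 216. 217. 208.
 201. 198. 196. 195.]
```

>>> {"method": "carry_out", "body": {
  "deltas": [
    [0,0,0.4,0,0,0,0.4],
    [0,0,0.5,0,0,0,0.4],
    [0,0,0.5,0,0,0,0.4],
    [0,0,0.5,0,0,0,0.4],
    [0,0,0.3,0,0,0,0.4],
    [0,0,0.1,0,0,0,0.4],
    [0,0,0,0,0,0,0.4],
    [0,0,0,0,0,0,0.4]
  ]
}}

```text
time: 9.78
tool_pos: [0.47, 0.2705, 0.1128]
tool_rot: [3.141, 0.0, -3.141]
contact_force: [0.7, 0.2, -1.6]
opening: 0.0604
grip_force: 25.0
```

>>> {"method": "carry_out", "body": {
  "deltas": [
    [0,0,0,0,0,0,0.4],
    [0,0,0,0,0,0,0.4],
    [0,0,0,0,0,0,0.4],
    [0,0,0,0,0,0,0.4],
    [0,0,0,0,0,0,0.4],
    [0,0,0,0,0,0,0.4],
    [0,0,0,0,0,0,0.4],
    [0,0,0,0,0,0,0.4]
  ]
}}

```text
time: 10.45
tool_pos: [0.4699, 0.2705, 0.1127]
tool_rot: [3.142, 0.0, -3.141]
contact_force: [0.2, 0.3, -0.9]
opening: 0.0602
grip_force: 25.0
```

```bash
python3 - <<'E'
from h import *
R=[];
for i in range(6): S=shot('side','side6'); s=robot.observe(); R.append(s['tool_pos'])
print(np.mean(R,0),np.std(R,0),s['tool_rot'],s['contact_force'],s['grip_force'],s['time'])
cv2.imwrite('pics/c6.png',cv2.resize(S['image'][115:190,234:334],(800,600),interpolation=cv2.INTER_LANCZOS4))
E
```

```text
[0.4699468  0.27049279 0.11272895] [6.90938148e-06 1.39739468e-05 1.22653794e-05] [ 3.14153825e+00  1.39004006e-05 -3.14139095e+00] [-0.01863636  0.53005937 -1.35926021] 24.99982339795679 10.75
```

View pics/c6.png

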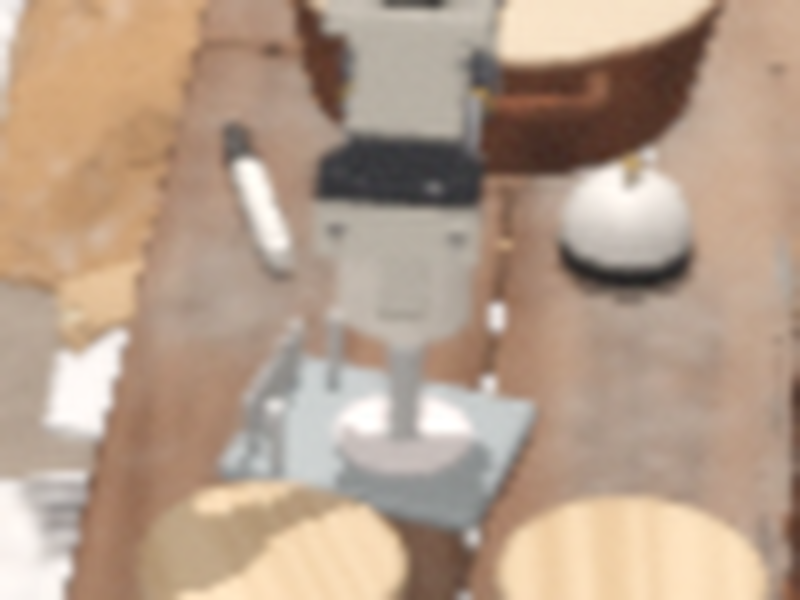

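The side view shows the roll centred over the spindle (both at column ~404). TCP readings are steady, and the underside is about 15 mm above the tip. I'm handing it in.

```bash
python3 -c "
from cell import robot
print(robot.hand_in())"
```

```text
the job is handed in; nothing more can be done
None
```

I handed the job in with the tall roll held still and upright, its underside about 15 mm above the spindle tip and centred on it to within a few millimetres by camera measurement; the hand-in returned no verdict.

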